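Set out a desk for signing and stamping

ROBOT

A 6-joint arm with a two-finger parallel gripper is mounted at the origin on the work surface. World frame = base frame: x ahead of the robot, y to its left, z up, the work surface at z = 0. Lengths are in m, angles in rad, forces in N, time in s.
With the tool pointing down it reaches from about 0.35 to 0.85 m from the base axis. Payload 8.1 kg.
Tool frame: the origin (TCP) lies midway between the tips of the shut fingers; the grasp point (between the pads) lies 19 mm behind it; y points along the fingers, z is the direction in which the jaws open and shut, and the axes are right-handed (so a half turn about y gives the same grasp; the last joint's range is limited). The gripper opens to 85 mm and grips with 20 to 120 N. Pads are 22 mm wide; open, the fingers measure 114 mm over their backs; the gripper's body (76 mm by 85 mm) begins 54 mm behind the grasp point. The pads swing forward as they close: fully open they stand 13 mm farther back than shut.
Start: joints at [1.256, 0.13, 1.488, -0, 1.523, -0.085], TCP at [0.137, 0.584, 0.231] pointing down, gripper open.
Joint ranges: [-2.96, 2.96], [-0.89, 2.26], [0.02, 2.5], [-1.34, 4.48], [0, 2.73], [-2.66, 2.66]. Speed limits (rad/s): [2.39, 2.39, 2.79, 3.14, 3.14, 3.14].

INTERFACE

Orientations are given as a rotation vector (axis times angle).
In Python, from station import bot gives the robot as it stands. The module is installed in compiled form; this text tells all that it offers. Calls block until the motion is done:
- bot.move_pose(position, orientation): joint-space move of the TCP to a pose.
- bot.line_to(position, v=0.15, rotation=None, max_force=None): straight line of the TCP; rotation=None keeps the orientation; v is the mean speed in m/s. With max_force (N) it stops when the force on the tool has changed by that much, and returns True; else False.
- bot.move_joints(angles): joint-space move.
- bot.gripper_to(opening): opening from 0.0 (shut) to 1.0 (fully open); the grip force is fixed at half the most; returns when the fingers have stopped.
- bot.dwell(seconds).
- bot.solve_ik(position, orientation): joint angles nearest the present ones, or None.
- bot.read_camera(name): name is "scene" or "top" or "wrist"; returns a dict with "image" (400x640x3 uint8, red, green, blue), "depth" (400x640 float32, m along the optical axis (not along the pixel's ray), 0 where there is no reading), "intrinsics" (3x3 intrinsics, pixels), "D" ([k1, k2, p1, p2, k3] as OpenCV has them; the pictures are not rectified), "extrinsics" (4x4, takes a point from world to camera coordinates). Camera axes: x right, y down, z forward; pixel columns grow to the right and rows downward; lengths in m; the calibration is good to about 2 mm. A picture is of the moment at which its call begins.
A pose or a line that the arm cannot do raises bot.MotionError and nothing moves.
- bot.close_job(): hands the job in, once; it reports no verdict.
Readings, each from a call of its own:
- bot.read_clock(): time.
- bot.read_qpos(): joint angles.
- bot.read_joint_velocities(): joint speeds.
- bot.read_effort(): joint torques, N m.
- bot.read_ee_pos(): TCP position.
- bot.read_eef_rot(): TCP orientation.
- bot.read_contact_force(): force on the tool from outside, world axes, zero at the start.
- bot.read_torque(): the same for the moment, N m.
- bot.read_width(): opening from 0.0 (shut) to 1.0 (fully open).
Only numpy, scipy, OpenCV 4.12 (cv2) and the standard library are available. Lean on these libraries where they do the work, as an engineer would, in place of code of your own. Each camera call takes 0.05 s, during which the arm holds its last target.

TASK

Set out the desk for signing: stand the yellow note block flat on the desk to the left of the red notebook (left as the robot sees it), level with the middle of the notebook's long left edge and about 3 cm away from it, and set the clip tin centrally on top of the note block. Put the brass paperweight on the middle of the red notebook, and stand the rubber stamp upright on the white stand, in the middle of the gap between the red and the blue ink pads. Leave the sharpener, stapler, mug and calculator where they are, and let go of everything.

Things in the scene. Friction and masses are not known exactly. Their poses are not given: they have to be found in the camera images.
- notebook: Closed red hardback notebook with a black elastic band near its right edge, fixed to the desk, 140 (x) x 90 (y) x 16 mm high. Origin at the centre of its underside. x runs along its long edges, roughly away from the robot (turned by up to 0.25 rad); +y points to the robot's left, so the long left edge lies at y = +45 mm. The note block's place, 30 mm from that edge, has its centre at about x = 0, y = +101 mm in this frame, on the desk.
- pad_stand: White plastic stand plate 70 (x) x 174 (y) x 5 mm thick, fixed to the desk, turned by up to 0.25 rad, with two ink pads in black cases fixed on it: red at y = +58.5 mm, blue at y = -58.5 mm, each 66 (x) x 53 (y) mm, tops 19 mm above the desk. Between them is a bare gap 64 mm wide (in y) centred on the origin; its floor is 5 mm above the desk. Origin at the centre of the plate's underside.
- note_block: Loose yellow block of note paper, solid and rigid, 52 x 52 x 30 mm high, about 60 g. Origin at the centre of its underside, z up, x and y square to its sides.
- clip_tin: Loose round closed clip tin, silver with a blue lid, 46 mm diameter, 26 mm high, about 60 g. Origin at the centre of its underside, z up.
- stamp: Loose wooden rubber stamp standing upright: rectangular base 28 (x) x 40 (y) x 20 mm high, with a round dark handle above it, 74 mm high in all. The handle is 26 mm in diameter from 36 to 68 mm above the underside. About 60 g. Origin at the centre of its underside, z up. It may stand at any turn in its place, though it fits best with its x and y along those of the stand.
- paperweight: Loose round solid brass paperweight, 50 mm diameter with straight sides up to 31 mm, bevelled above to 38 mm high in all, about 400 g. Origin at the centre of its underside, z up.
- sharpener: Bystander, leave alone: loose green box-shaped pencil sharpener, 30 (x) x 42 (y) x 34 mm high. Origin at the centre of its underside.
- stapler: Bystander, leave alone: loose grey and black stapler on the far side of the desk, 36 (x) x 130 (y) x 45 mm high. Origin at the centre of its underside.
- mug: Bystander, leave alone: loose blue mug on the left, 80 mm diameter, 95 mm high, handle towards its +y. Origin at the centre of its underside.
- calculator: Bystander, leave alone: loose grey desk calculator on the right, 80 (x) x 140 (y) x 16 mm high. Origin at the centre of its underside.
Things that resemble listed ones, but are neither listed nor needed, are in the scene too. Leave any turquoise look-alike of the note_block alone.

How it is judged:
At the end, for the whole second after the job is handed in: Note block flat on desk, centre 101 mm left of the notebook's middle (16 mm either way, also along the edge); tin upright on it within 12 mm; paperweight within 15 mm of notebook middle; stamp upright within 12 mm of gap middle; all at rest; bystanders moved under 20 mm (y of note_block in the frame of notebook between 0.085 and 0.117 m and x of note_block in the frame of notebook between -0.016 and 0.016 m and height (world z) of note_block below 0.004 m and horizontal distance between clip_tin and note_block below 0.012 m and z of clip_tin in the frame of note_block between 0.026 and 0.034 m and horizontal distance between paperweight and notebook below 0.015 m and height (world z) of paperweight between 0.012 and 0.02 m and x of stamp in the frame of pad_stand between -0.012 and 0.012 m and y of stamp in the frame of pad_stand between -0.012 and 0.012 m and height (world z) of stamp between 0.001 and 0.009 m and angle between each of note_block, clip_tin, paperweight, stamp's own z axis and vertical below 0.1 rad and linear speed of each of note_block, clip_tin, paperweight, stamp below 0.02 m/s and angular speed of each of note_block, clip_tin, paperweight, stamp below 0.2 rad/s and distance of each of sharpener, stapler, mug, calculator from where it was at the start of the episode below 0.02 m); the robot touches nothing.
It fails at once if the sharpener was pushed more than 20 mm from its place (distance of sharpener from where it was at the start of the episode above 0.02 m).
It fails at once if the stapler was pushed more than 20 mm from its place (distance of stapler from where it was at the start of the episode above 0.02 m).
It fails at once if the mug was pushed more than 20 mm from its place (distance of mug from where it was at the start of the episode above 0.02 m).
It fails at once if the calculator was pushed more than 20 mm from its place (distance of calculator from where it was at the start of the episode above 0.02 m).
It also fails if it takes over 109 s, if anything falls off the work surface, if the arm or the gripper's body presses on something with over 40 N, if the wrist force passes 120 N, or if a joint passes its speed limit or range.

## Working session

There is one attempt and no reset: what is moved stays moved. The work goes in short steps, each a Python script; the robot and the scene stay as the last script left them, time stands still between calls to the robot, and variables do not carry over. Pictures are saved under pics/ and viewed, and the job is handed in when it is done.

```bash
mkdir -p pics; python3 - <<'E'
from station import bot
import cv2,numpy as np,pickle
for n in ["scene","top","wrist"]:
    c=bot.read_camera(n); pickle.dump(c,open(n+"0.pkl","wb"))
    cv2.imwrite(f"pics/{n}0.png",c["image"][:,:,::-1])
    print(n,c["intrinsics"].round(1).tolist(),np.round(c["D"],3),np.linalg.inv(c["extrinsics"]).round(3).tolist(),(c["depth"]>0).mean())
print(bot.read_clock(),bot.read_ee_pos(),bot.read_eef_rot(),bot.read_width())
E
```

```text
scene [[374.3, 0.0, 320.1], [0.0, 374.3, 200.4], [0.0, 0.0, 1.0]] [-0.031  0.     0.     0.     0.   ] [[0.817, 0.476, -0.326, 0.88], [0.577, -0.681, 0.452, -0.433], [-0.007, -0.557, -0.83, 0.883], [0.0, 0.0, 0.0, 1.0]] 0.995921875
top [[385.8, 0.0, 319.9], [0.0, 385.8, 206.2], [0.0, 0.0, 1.0]] [-0.054  0.     0.     0.     0.   ] [[-0.012, -0.981, 0.191, 0.321], [-1.0, 0.008, -0.02, 0.036], [0.018, -0.192, -0.981, 1.147], [0.0, 0.0, 0.0, 1.0]] 0.995921875
wrist [[352.4, 0.0, 317.5], [0.0, 352.4, 199.9], [0.0, 0.0, 1.0]] [-0.023  0.     0.     0.     0.   ] [[0.228, 0.93, 0.287, 0.063], [0.974, -0.217, -0.07, 0.601], [-0.003, 0.295, -0.955, 0.373], [0.0, 0.0, 0.0, 1.0]] 0.996046875
0.15 [0.13650194 0.58381633 0.23044766] [-1.56471588  0.1806936  -0.1801744 ] 1.0004884632257003
```

View pics/scene0.png

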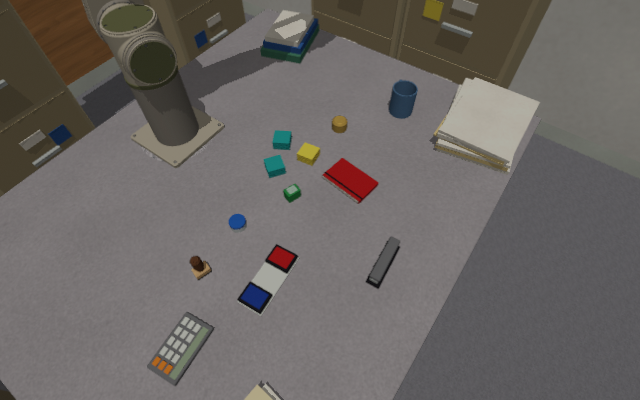

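View pics/top0.png

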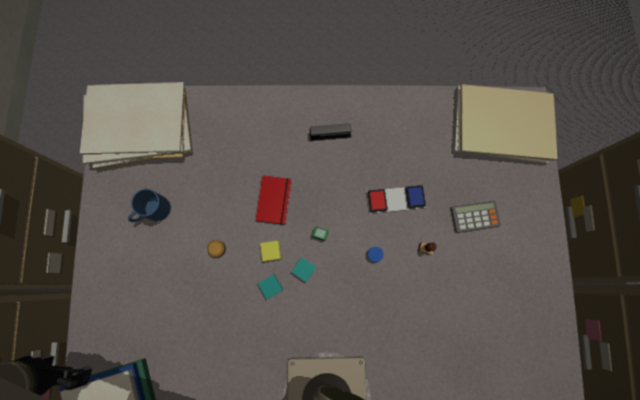

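View pics/wrist0.png

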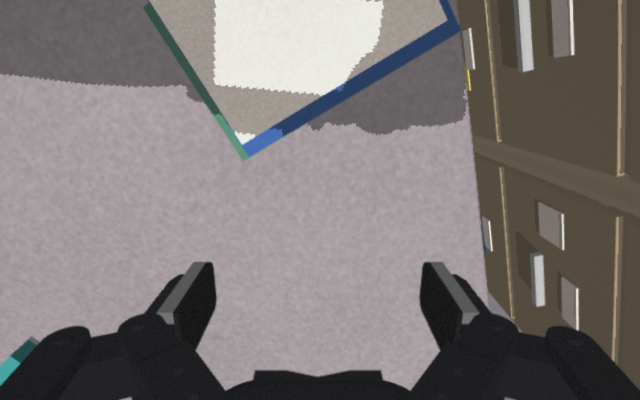

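The top view shows the yellow note block at (271,251), with turquoise look-alikes at (304,270) and (270,287). The blue-lidded tin is at (375,255), the brass paperweight at (216,249), the stamp at (427,247), the notebook at (273,200) and the stand at (397,198). The green sharpener is at (320,234), close to the block. Next I'll measure with masks and look at an enlarged crop.

```bash
cat > vis.py <<'E'
import cv2,numpy as np
def rays(c,uv,z):
    uv=np.asarray(uv,float).reshape(-1,1,2)
    n=cv2.undistortPoints(uv,c["intrinsics"],np.array(c["D"],float)).reshape(-1,2)
    T=np.linalg.inv(c["extrinsics"]); d=np.c_[n,np.ones(len(n))]@T[:3,:3].T; o=T[:3,3]
    return o+d*((z-o[2])/d[:,2])[:,None]
def proj(c,P):
    T=c["extrinsics"]; r=cv2.Rodrigues(T[:3,:3])[0]
    return cv2.projectPoints(np.asarray(P,float).reshape(-1,1,3),r,T[:3,3],c["intrinsics"],np.array(c["D"],float))[0].reshape(-1,2)
H={"yellow":((22,120,60),(34,255,255)),"red":((0,170,70),(8,255,255)),"blue":((100,150,60),(125,255,255)),
"brass":((10,110,60),(22,255,255)),"white":((0,0,130),(180,30,255)),"green":((45,80,40),(80,255,255)),"navy":((110,150,30),(125,255,255))}
def blob(c,col,near,win=30,minA=40):
    hsv=cv2.cvtColor(c["image"],cv2.COLOR_RGB2HSV); m=cv2.inRange(hsv,*H[col])
    w=np.zeros_like(m); x,y=map(int,near); w[max(0,y-win):y+win,max(0,x-win):x+win]=255; m&=w
    cs,_=cv2.findContours(m,cv2.RETR_EXTERNAL,cv2.CHAIN_APPROX_NONE)
    return max(cs,key=cv2.contourArea) if cs else None
def rect(c,cnt,z):
    P=rays(c,cnt.reshape(-1,2),z)[:,:2]
    (cx,cy),(w,h),a=cv2.minAreaRect((P*1000).astype(np.float32))
    return np.round([cx,cy,w,h,a],1)
E
python3 - <<'E'
import pickle,cv2,numpy as np
from vis import *
t=pickle.load(open("top0.pkl","rb"));s=pickle.load(open("scene0.pkl","rb"))
for nm,col,pt,ps,z,w in [("notebook","red",(273,200),(350,180),.016,32),("block","yellow",(271,251),(308,153),.03,16),("tin","blue",(375,255),(237,221),.026,14),
 ("pw","brass",(216,249),(340,123),.038,14),("redpad","red",(377,200),(282,258),.019,20),("bluepad","navy",(416,197),(255,297),.019,22),("white","white",(397,198),(268,278),.005,22),("sharp","green",(320,234),(292,192),.034,14)]:
    for n,c,p in (("top",t,pt),("scene",s,ps)):
        k=blob(c,col,p,w)
        print(nm,n,None if k is None else rect(c,k,z), None if k is None else cv2.contourArea(k))
a=cv2.resize(t["image"][180:300,200:440],None,fx=3,fy=3,interpolation=cv2.INTER_CUBIC)
b=cv2.resize(s["image"][105:290,170:390],None,fx=3,fy=3,interpolation=cv2.INTER_CUBIC)
cv2.imwrite("pics/a1.png",a[:,:,::-1]);cv2.imwrite("pics/b1.png",b[:,:,::-1])
E
```

```text
notebook top [563.9 153.4  85.5 136.7  82.3] 1200.0
notebook scene [569.4 159.2  72.9 139.5  82.1] 866.5
block top [408.9 158.5  52.6  53.5   7.7] 303.5
block scene [417.7 149.4  61.1  72.2   9.3] 321.0
tin top [ 397.1 -145.    36.6   41.6   43.2] 140.0
tin scene [ 400.  -147.4   43.7   43.4   35.1] 172.5
pw top [417.7 314.3  49.3  45.8  89.6] 211.5
pw scene [430.1 299.1  44.6  70.9  34.2] 192.5
redpad top [ 559.4 -159.3   54.2   41.6    5.5] 215.5
redpad scene [ 559.7 -160.    52.8   41.2    5.1] 229.5
bluepad top [ 570.6 -276.2   50.5   38.5    5.8] 175.5
bluepad scene [ 570.5 -276.2   56.3   43.1    5.7] 378.0
white top [ 564.6 -217.5   69.7   57.     5.4] 376.0
white scene [ 565.  -219.3   71.9   80.3    5.1] 626.5
sharp top [457.9  15.5  40.4  30.5  70.9] 35.5
sharp scene [467.7   6.4  47.8  45.3  70.3] 116.0
```

View pics/a1.png

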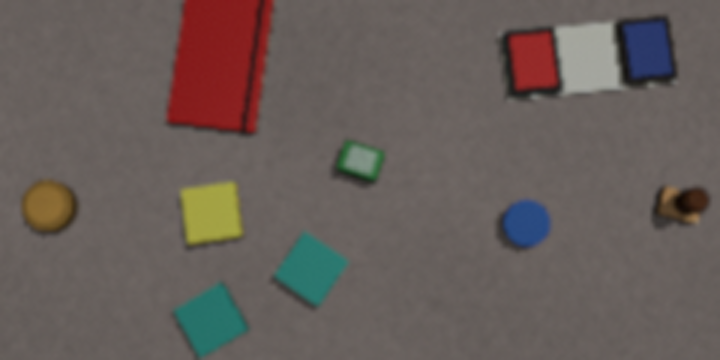

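View pics/b1.png

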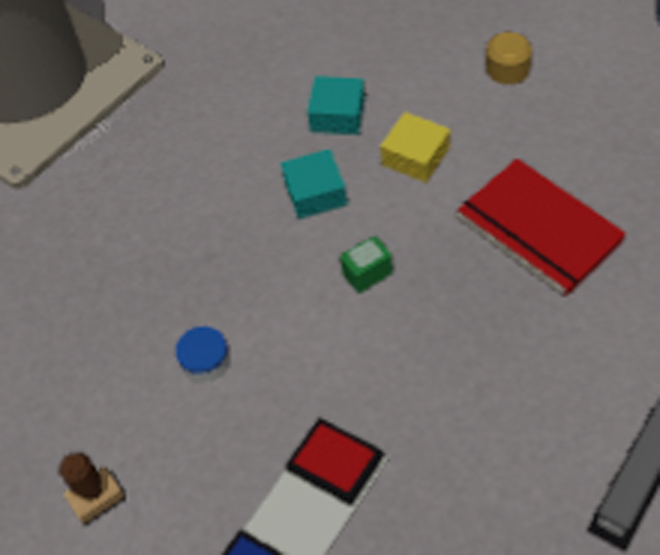

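```bash
python3 - <<'E'
import pickle,cv2,numpy as np
from vis import *
t=pickle.load(open("top0.pkl","rb"));s=pickle.load(open("scene0.pkl","rb"))
def cloud(c):
    v,u=np.mgrid[0:400,0:640]; uv=np.stack([u,v],-1).reshape(-1,1,2).astype(float)
    n=cv2.undistortPoints(uv,c["intrinsics"],np.array(c["D"],float)).reshape(-1,2)
    d=c["depth"].reshape(-1); T=np.linalg.inv(c["extrinsics"])
    return (np.c_[n*d[:,None],d]@T[:3,:3].T+T[:3,3])*1000
for nm,c in(("top",t),("scene",s)):
    P=cloud(c)
    for o,x,y,r,z0,z1 in [("pw",418,314,45,30,45),("tin",398,-146,40,20,32),("block",409,158,40,24,36),("stamp top",408,-283,60,60,80),("stamp base",408,-283,60,14,24),("notebk",564,153,95,10,22),("turq",350,70,50,20,60),("turq2",320,160,50,20,60),("sharp",455,17,40,26,40)]:
        q=P[(np.hypot(P[:,0]-x,P[:,1]-y)<r)&(P[:,2]>z0)&(P[:,2]<z1)]
        if len(q): print(nm,o,len(q),q.mean(0).round(1),q.min(0).round(0),q.max(0).round(0))
a=cv2.resize(t["image"][225:270,400:460],None,fx=10,fy=10,interpolation=cv2.INTER_CUBIC)
cv2.imwrite("pics/st.png",a[:,:,::-1])
from station import bot
from scipy.spatial.transform import Rotation as R
print(R.from_rotvec(bot.read_eef_rot()).as_matrix().round(2))
E
```

```text
top pw 213 [417.7 315.6  36.5] [395. 293.  30.] [442. 341.  44.]
top tin 195 [ 396.3 -144.8   25.6] [ 374. -166.   20.] [ 418. -122.   31.]
top block 335 [409.3 160.4  29.6] [380. 133.  24.] [438. 189.  35.]
top stamp top 72 [ 411.9 -298.8   70.8] [ 400. -313.   60.] [ 423. -288.   76.]
top stamp base 64 [ 412.  -291.1   19.3] [ 398. -316.   15.] [ 431. -279.   22.]
top notebk 1379 [563.3 153.9  15.7] [492. 100.  10.] [637. 207.  22.]
top turq 337 [355.1  64.3  29.7] [320.  30.  24.] [391.  98.  34.]
top turq2 314 [308.5 158.4  29.9] [276. 127.  21.] [343. 192.  35.]
top sharp 150 [458.6  15.8  33.8] [441.  -6.  27.] [477.  37.  38.]
scene pw 137 [423.7 312.2  36.8] [397. 292.  30.] [445. 339.  43.]
scene tin 215 [ 400.9 -147.9   26. ] [ 378. -170.   20.] [ 422. -125.   30.]
scene block 257 [413.7 156.6  30.3] [383. 129.  24.] [442. 189.  35.]
scene stamp top 103 [ 418.6 -302.7   71.3] [ 405. -315.   61.] [ 428. -289.   77.]
scene stamp base 119 [ 420.3 -303.    19.9] [ 398. -323.   14.] [ 434. -281.   24.]
scene notebk 1256 [570.  149.1  16.3] [493.  99.  10.] [643. 204.  22.]
scene turq 287 [360.8  60.1  29.9] [324.  26.  20.] [394.  97.  35.]
scene turq2 255 [313.2 155.2  29.8] [275. 122.  20.] [346. 192.  35.]
scene sharp 146 [463.5  11.9  34. ] [444.  -9.  26.] [481.  37.  39.]
[[ 0.97 -0.    0.23]
 [-0.23 -0.    0.97]
 [-0.   -1.   -0.  ]]
```

View pics/st.png

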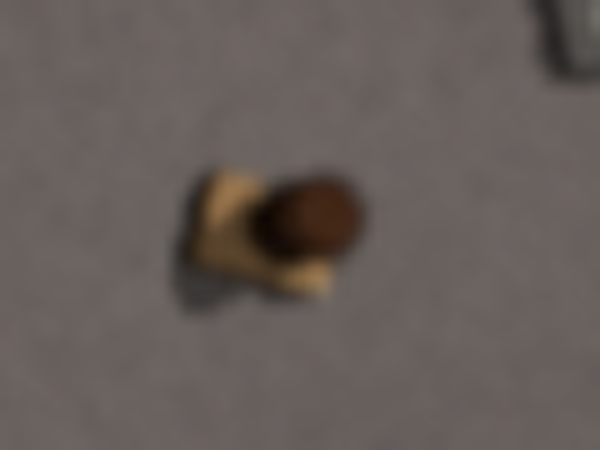

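```bash
cat > arm.py <<'E'
from station import bot
import numpy as np,cv2,pickle
from scipy.spatial.transform import Rotation as R
from vis import *
def rv(a):
    a=np.deg2rad(a); z=np.array([np.cos(a),np.sin(a),0]); y=np.array([0,0,-1.]); x=np.cross(y,z)
    return R.from_matrix(np.c_[x,y,z]).as_rotvec()
def best(p,a):
    q0=bot.read_qpos(); o=[]
    for b in(a,a+180):
        q=bot.solve_ik(p,rv(b))
        if q is not None: o.append((np.abs(np.array(q)-q0).max(),b))
    return min(o)[1]
def look(p,a,name):
    bot.move_pose(p,rv(a)); bot.dwell(.2); c=bot.read_camera("wrist"); pickle.dump(c,open(name+".pkl","wb"))
    cv2.imwrite(f"pics/{name}.png",c["image"][:,:,::-1]); return c
E
python3 - <<'E'
from arm import *
a=best([.411,.158,.25],7.7); t=np.deg2rad(a); x=np.array([np.sin(t),-np.cos(t)])
print(a)
p=np.array([.411,.158])-.04*x
c=look([*p,.25],a,"w1"); uv=proj(c,[[.411,.158,.03]])[0]; print(uv)
k=blob(c,"yellow",uv,110); print(rect(c,k,.03),rect(c,k,.0))
print(bot.read_clock())
E
```

```text
7.7
[317.37197561 202.98889846]
[406.6 187.   48.6   5.4   7.8] [407.6 179.9  52.7   5.9   7.8]
2.125
```

View pics/w1.png

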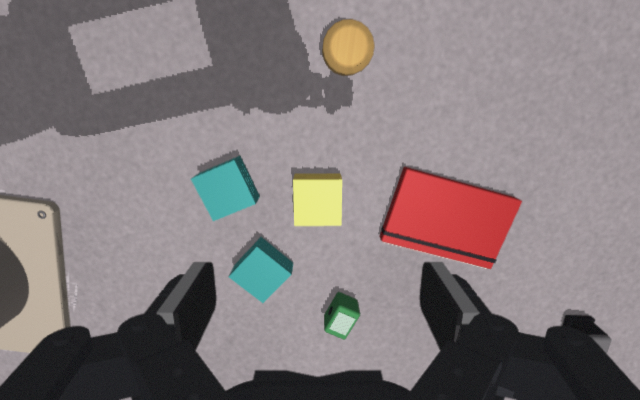

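The wrist view shows the yellow block at (318,202), between turquoise blocks at (228,190) and (262,270). The paperweight is at (348,46) and the notebook at (450,215). The yellow mask caught only the side face, so I'll widen it.

```bash
python3 - <<'E'
import pickle
from vis import *
H["yellow"]=((22,90,200),(34,255,255)); H["brass"]=((10,110,170),(22,255,255)); H["red"]=((0,150,60),(180,255,255))
c=pickle.load(open("w1.pkl","rb"))
for n,col,p,w,z in (("block","yellow",(317,203),50,.03),("pw","brass",(348,46),40,.038),("nb","red",(450,215),80,.016)):
    k=blob(c,col,p,w); print(n,rect(c,k,z),k.reshape(-1,2).min(0),k.reshape(-1,2).max(0))
E
```

```text
block [410.7 158.   51.5  51.    7.8] [293 180] [341 225]
pw [419.4 316.1  37.4  38.8  37.9] [329  24] [371  68]
nb [564.4 160.2  76.7 141.5  82.5] [383 168] [520 258]
```

```bash
cat >> arm.py <<'E'
def pick(xy,a,z,op=.85,safe=.13):
    bot.gripper_to(op); bot.move_pose([*xy,safe],rv(a)); 
    r=bot.line_to([*xy,z],.12,max_force=15); bot.gripper_to(0.)
    print("pick",r,bot.read_ee_pos().round(4),"w",round(bot.read_width(),3),"t",bot.read_clock())
    bot.line_to([*xy,safe],.15); print("w lifted",round(bot.read_width(),3))
def place(xy,a,z,op=.85,safe=.14):
    bot.move_pose([*xy,safe],rv(a)); bot.line_to([*xy,z+.02],.15); r=bot.line_to([*xy,z],.04,max_force=8)
    print("place",r,bot.read_ee_pos().round(4)); bot.dwell(.2); bot.gripper_to(op); bot.dwell(.2); bot.line_to([*xy,safe+.03],.12); print("t",bot.read_clock())
E
python3 - <<'E'
from arm import *
pick([.4107,.158],7.7,.004,.82)
a=best([.5775,.2535,.14],-7.7); print(a)
place([.5775,.2535],a,.0045,.8)
E
```

```text
pick False [0.4118 0.1583 0.0051] w 0.597 t 4.5083
w lifted 0.596
-7.7
place True [0.5771 0.2534 0.0051]
t 9.9417
```

Now I'll check the block's placing and the paperweight from the wrist camera, then look at the tin.

```bash
python3 - <<'E'
from arm import *
H["yellow"]=((22,90,150),(34,255,255)); H["brass"]=((10,110,170),(22,255,255)); H["red"]=((0,150,60),(180,255,255)); H["blue"]=((100,120,60),(125,255,255))
t=np.deg2rad(7.7); x=np.array([np.sin(t),-np.cos(t)])
p=np.array([.5,.21])-.04*x
c=look([*p,.25],7.7,"w2")
for n,q,col,w,z in (("block",[.5775,.2535,.03],"yellow",60,.03),("pw",[.419,.316,.038],"brass",45,.038),("nb",[.564,.155,.016],"red",90,.016)):
    uv=proj(c,[q])[0]; k=blob(c,col,uv,w); print(n,uv.round(),None if k is None else rect(c,k,z))
a=best([.4,-.147,.25],90); t=np.deg2rad(a); x=np.array([np.sin(t),-np.cos(t)]); p=np.array([.398,-.147-.06])-.04*x; print(a)
c=look([*p,.25],a,"w3")
uv=proj(c,[[.398,-.147,.026]])[0]; k=blob(c,"blue",uv,60); print("tin",uv,rect(c,k,.026),cv2.minEnclosingCircle((rays(c,k,.026)[:,:2]*1000).astype(np.float32)))
print(bot.read_clock())
E
```

```text
block [397. 173.] [577.1 254.2  52.6  52.2  82.3]
pw [249.  90.] None
nb [366. 250.] [565.8 161.   79.  138.8  82.6]
270
tin [262.71984773 202.37667756] [ 399.3 -147.8   44.    44.4   41.7] ((399.2684631347656, -148.17140197753906), 22.95932388305664)
12.6583
```

View pics/w2.png

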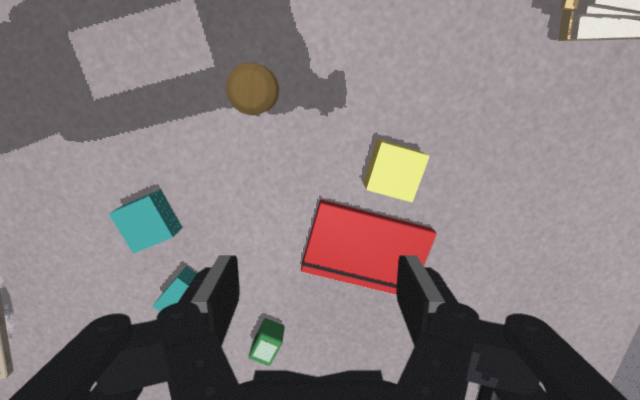

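View pics/w3.png

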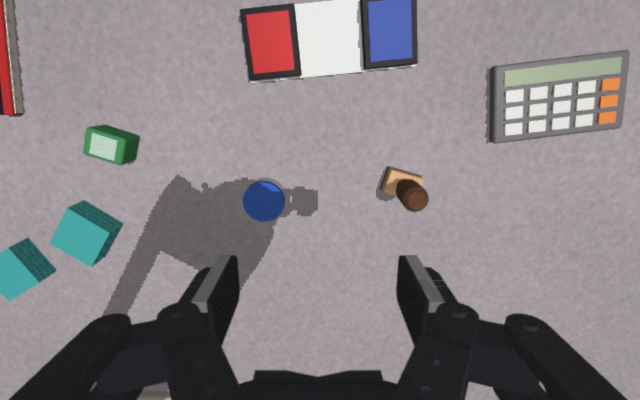

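```bash
python3 - <<'E'
import pickle
from vis import *
c=pickle.load(open("w3.pkl","rb"))
H["dark"]=((0,90,20),(14,255,110)); H["wood"]=((8,60,90),(22,200,255)); H["red"]=((0,150,60),(180,255,255))
H["redp"]=((170,120,100),(180,255,255)); H["blu"]=((105,100,60),(125,255,255))
k=blob(c,"dark",(412,195),30); print(k.reshape(-1,2).min(0),k.reshape(-1,2).max(0),rays(c,[[414.5,196]],.074)*1000)
k2=blob(c,"wood",(403,182),32); print("wood",rect(c,k2,.02),k2.reshape(-1,2).min(0),k2.reshape(-1,2).max(0))
hsv=cv2.cvtColor(c["image"],cv2.COLOR_RGB2HSV); m=cv2.inRange(hsv,(0,0,225),(180,25,255)); m[100:]=0;m[:,:290]=0;m[:,370:]=0
k3=max(cv2.findContours(m,cv2.RETR_EXTERNAL,cv2.CHAIN_APPROX_NONE)[0],key=cv2.contourArea); print("white",rect(c,k3,.005),k3.reshape(-1,2).min(0),k3.reshape(-1,2).max(0))
a=cv2.resize(c["image"][150:225,365:445],None,fx=8,fy=8,interpolation=cv2.INTER_CUBIC)
cv2.imwrite("pics/st2.png",a[:,:,::-1])
E
python3 - <<'E'
from arm import *
a=best([.3993,-.148,.13],90); print(a)
pick([.3993,-.148],a,.002,.85)
E
```

```text
[395 179] [427 210] [[ 419.60120641 -298.3211093    74.        ]]
wood [ 416.6 -299.8   41.9   29.3   74.2] [382 168] [424 196]
white [ 565.8 -217.9   68.9   62.4    4.4] [295   0] [360  76]
270
pick False [ 0.4001 -0.1484  0.0031] w 0.514 t 15.0917
w lifted 0.508
```

View pics/st2.png

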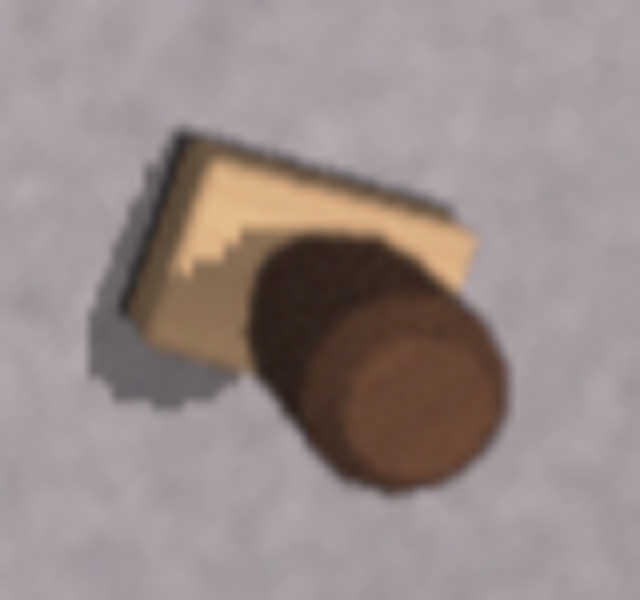

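```bash
python3 - <<'E'
from arm import *
a=best([.577,.254,.16],-7.7); print(a)
bot.line_to([.40,-.148,.2],.2)
place([.577,.254],a,.0322,.85,safe=.17)
b=best([.4192,.3158,.15],45); bs=best([.4192,.3158,.15],-7.7); print(b,bs)
pick([.4192,.3158],bs,.003,.95,safe=.15)
place([.5637,.1535],bs,.0192,.9,safe=.17)
E
```

```text
-7.7
place True [0.577  0.254  0.0332]
t 21.9667
45 -7.7
pick False [0.4199 0.3163 0.004 ] w 0.562 t 24.7417
w lifted 0.564
place True [0.5636 0.1534 0.02  ]
t 30.7167
```

Next is the stamp. I'll grip the handle at mid-height with the jaws aligned to its base, then turn it to match the stand.

```bash
python3 - <<'E'
from arm import *
a=best([.4155,-.3015,.2],-15.8+90); print(a)
bot.line_to([.5,.0,.2],.3)
pick([.4155,-.3015],a,.033,.8,safe=.17)
ap=a+15.8+5.2
place([.5654,-.2178],ap,.0385,.7,safe=.17)
bot.line_to([.45,-.21,.25],.2)
c=look([.47,-.21,.25],ap,"w4")
look([.45,.17,.27],90 if abs(ap-90)<60 else 270,"w5")
for n in("top","scene"):
    c=bot.read_camera(n); pickle.dump(c,open(n+"1.pkl","wb")); cv2.imwrite(f"pics/{n}1.png",c["image"][:,:,::-1])
print(bot.read_clock())
E
```

```text
254.2
pick False [ 0.4158 -0.3018  0.0336] w 0.289 t 34.625
w lifted 0.287
place True [ 0.5652 -0.2175  0.0386]
t 40.15
43.2
```

View pics/w4.png

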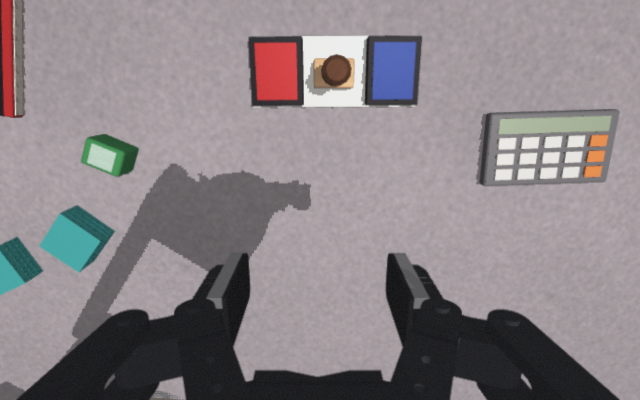

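View pics/w5.png

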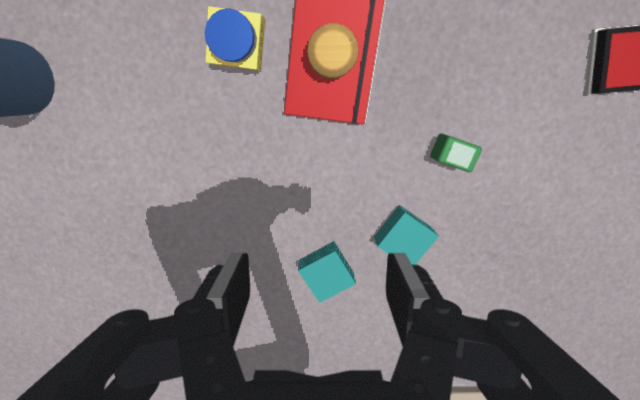

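View pics/scene1.png

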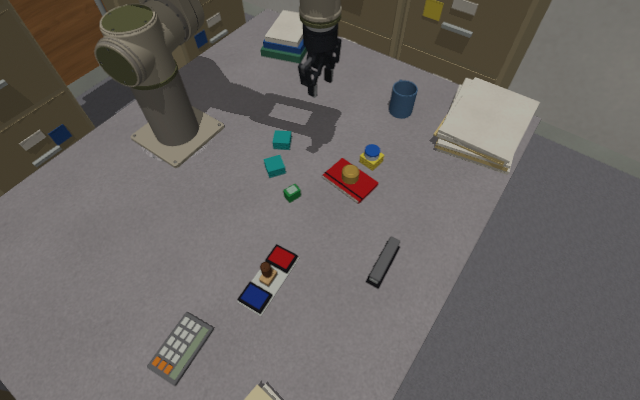

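All four are in place: the stamp is in the gap at (336,70), the tin is on the block at (232,38), and the paperweight is on the notebook at (332,50). I'll check the numbers before handing in.

```bash
python3 - <<'E'
from arm import *
H.update(yellow=((22,90,100),(34,255,255)),brass=((10,110,60),(22,255,255)),wood=((8,60,90),(22,200,255)),blue=((100,120,60),(125,255,255)),dark=((0,90,20),(14,255,110)))
c4=pickle.load(open("w4.pkl","rb"));c5=pickle.load(open("w5.pkl","rb"));t=pickle.load(open("top1.pkl","rb"))
def ce(n,c,col,uv,w,z):
    k=blob(c,col,uv,w)
    print(n,None if k is None else rect(c,k,z))
ce("stampbase w4",c4,"wood",(335,72),28,.025)
k=blob(c4,"redp" if "redp" in H else "red",(276,70),28); ce("redpad w4",c4,"red",(276,70),28,.019) 
ce("bluepad w4",c4,"blue",(393,70),28,.019)
ce("tin w5",c5,"blue",(232,36),32,.056)
ce("block w5",c5,"yellow",(235,40),38,.03)
ce("pw w5",c5,"brass",(332,50),32,.054)
H["red"]=((0,140,60),(180,255,255)); ce("nb w5",c5,"red",(335,60),75,.016)
ce("tin top",t,"blue",proj(t,[[.577,.254,.056]])[0],14,.056)
ce("pw top",t,"brass",proj(t,[[.564,.153,.054]])[0],14,.054)
t0=pickle.load(open("top0.pkl","rb"))
for n,(u,v,w) in dict(sharp=(320,234,13),stapler=(330,131,24),mug=(150,205,24),calc=(475,217,28)).items():
    A=[q["image"][v-w:v+w,u-w:u+w].astype(np.uint8) for q in(t0,t)]
    g=[cv2.cvtColor(q,cv2.COLOR_RGB2GRAY).astype(np.float32) for q in A]
    print(n,np.round(cv2.phaseCorrelate(*g,),2)[0] if False else cv2.phaseCorrelate(*g)[0])
print(bot.read_contact_force().round(2),bot.read_clock())
E
```

```text
stampbase w4 [ 563.9 -217.6   27.    38.7    5.2]
redpad w4 [ 561.  -160.1   51.    40.2    5.1]
bluepad w4 [ 572.2 -276.7   51.9   41.6    5.4]
tin w5 [576.6 250.6  44.8  43.7  44.5]
block w5 [576.7 251.2  56.2  52.8  82.1]
pw w5 [562.9 154.4  47.9  47.8  27.6]
nb w5 [558.6 160.4  75.2 122.5  82.5]
tin top None
pw top [560.3 146.6  51.8  36.1  10. ]
sharp (0.4925619376025594, 0.5438401493111495)
stapler (-0.06892251304120123, -0.031963142415406764)
mug (-0.08534584423022906, 0.05737248489303326)
calc (0.0029017451299644392, 0.006431013773472216)
[-0.03 -0.19  0.09] 43.2
```

```bash
python3 - <<'E'
from station import bot
print(bot.close_job(),bot.read_clock())
E
```

```text
the job is handed in; nothing more can be done
the job is handed in; nothing more can be done
```

The desk is set out and the job is handed in, at about 43 s on the robot clock. No verdict is reported. The gripper has let go of everything and stands clear, and the force on the tool reads about 0.

The last wrist-camera checks put everything inside its tolerance:

| Item | Where it ended up | Tolerance |
|---|---|---|
| Note block | within about 3 mm of its place, about 3 cm left of the notebook | 16 mm |
| Clip tin | about 1 mm from the block's centre | 12 mm |
| Paperweight | about 1 mm from the notebook's middle | 15 mm |
| Stamp | about 3 mm from the gap's middle, square to the stand | 12 mm |

- **Bystanders:** comparing the top-camera pictures before and after, the stapler, mug and calculator did not move. The sharpener showed a shift of about half a pixel (1–2 mm), which is within noise.
- **Checks that failed or disagreed:**
  - The final top view found no tin with its mask.
  - Its paperweight mask looked cut short, 52 x 36 mm against a true 50 mm diameter. It put the paperweight about 8 mm off the notebook's middle, so I relied on the wrist camera for both.
  - The scene camera read about 4–5 mm off the top camera throughout. The wrist camera fell between the two.

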